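# Tip the nuts into the bayonet canister and hold its lid half-way to the lock

## Robot

A 7-joint arm with a two-finger parallel gripper is mounted at the origin on the work surface. World frame = base frame: x ahead of the robot, y to its left, z up, the work surface at z = 0. Lengths are in mm, angles in rad, forces in N, time in s.
With the tool pointing down it reaches from about 400 to 875 mm from the base axis. Payload 4.4 kg.
Tool frame: the origin (TCP) lies at the very end of the fingers, on their centre line; the grasp point (between the pads) lies 19 mm behind it; z points along the fingers, y is the direction in which the jaws open and shut (so a half turn about z gives the same grasp; the last joint's range is limited). The gripper opens to 85 mm and grips with 20 to 120 N. Pads are 22 mm wide; open, the fingers measure 114 mm over their backs; the gripper's body (76 mm by 85 mm) begins 54 mm behind the grasp point. The pads swing forward as they close: fully open they stand 13 mm farther back than shut.
Start: joints at [-1.238, 0.628, 0.038, 1.517, -0.027, 0.996, -0.02], TCP at [252.381, 599.017, 231.313] pointing down, gripper open.
Joint ranges: [-3.06, 3.06], [-0.37, 2.12], [-1.25, 1.32], [0.18, 2.47], [-1.1, 4.24], [0.23, 1.98], [-2.94, 2.94]. Speed limits (rad/s): [2.57, 2.57, 3.14, 3.14, 3.14, 3.14, 3.14].

## Interface

Orientations are given as [roll, pitch, yaw] about the fixed x, y, z axes, in that order (R = Rz(yaw) Ry(pitch) Rx(roll)).
In Python, from cell import ctrl gives the robot as it stands.
- The arm moves only by the shell command python3 -m crank 'ROWS' [OPENING]. ROWS is JSON, a list that holds one entry, the list of rows, each a list of 6 numbers: the shift along the tool's x, y, z in units of 30 mm (1.0 is 30 mm), then the turn, a rotation vector about the tool's x, y, z in units of 6 degrees (1.0 is 6 degrees). In form: [[[tx, ty, tz, rx, ry, rz], ...]]. A call has 1 to 12 rows; each row shifts and turns the pose as measured when the row begins, along the tool's axes as they then stand; what a row does not reach is not made up. A row lasts 1/12 s, in which the tool goes at most 41.7 mm and 7.16 degrees, less where a joint would pass 70% of its speed; a pose out of reach is approached as far as the arm can. A call is refused whole if a number of a shift passes 1 or a number of a turn 1, either way. A call with a gripper value outside its range is refused whole. OPENING is the gripper command: -1 is fully open, 1 is shut, values between are in proportion, set as the call begins (- or left out, the last holds). The fingers move at their own pace and stop on an object; the grip force is fixed at half the most. Time passes only in rows, so rows that do not move let the fingers close. It gives the time, the measured TCP pose, the force and the opening at its end, in the units of the state.
- ctrl.read_state(): the state, without advancing time (a new reading comes with each control period).
- ctrl.get_image(name): name is "side" or "top" or "wrist"; returns a dict with "color" (420x560x3 uint8, red, green, blue), "depth" (420x560 float32, mm along the optical axis (not along the pixel's ray), 0 where there is no reading), "camera_matrix" (3x3 intrinsics, pixels), "R" (3x3) and "t" (3): a world point X has camera coordinates R X + t. Camera axes: x right, y down, z forward; pixel columns grow to the right and rows downward; lengths in mm; the calibration is good to about 2 mm. A picture is of the moment at which its call begins.
- ctrl.finish_job(): hands the job in, once; it reports no verdict.
Trained networks look in a picture, given as the dict that the camera call returned (one of the last four; its "shot" number tells which), for a name from the list of things; names that differ only in an ending like _2 or _b are one class to them, and where a whole thing is asked for, a point or a joint stands for the part that bears it (a point fixed in the world has none). Each returns a list of dicts, best first, with "conf" (0 to 1); they miss things now and then, are a little off and sometimes report something else, mostly with a low value. They report only what shows in the picture. A call takes as long as a camera call. They do not tell look-alikes from the thing itself.
- ctrl.search_frame(query, picture): "extent" ([centre column, centre row, width, height] in pixels, round what is visible of it).
The state is a dict: "clock": time; "qpos": joint angles; "qd": joint speeds; "tau": joint torques, N m; "eef_pos": TCP position; "tool_rot": TCP orientation; "force": force on the tool from outside, world axes, zero at the start; "torque": the same for the moment, N m; "width": finger opening in mm.
Only numpy, scipy, OpenCV 4.12 (cv2) and the standard library are available. Lean on these libraries where they do the work, as an engineer would, in place of code of your own. Each camera call takes 0.05 s, during which the arm holds its last target. There are 200 camera calls.

## Task

Tip the three nuts from the scoop tray into the canister and stand the tray back upright on the bench. Then drop the bayonet lid in with its lugs through the notches and twist it clockwise half-way, its bar handle pointing at the two round studs, well short of the lock tabs where it clicks shut; finish while still gripping the handle, holding the lid still there. Leave the mug, screwdriver and aluminium square where they are.

Things in the scene. Friction and masses are not known exactly. Their poses are not given: they have to be found in the camera images.
- canister: Fixed aluminium canister, 104 mm outside diameter, on a 130 x 130 x 12 mm plywood foot plate; rim 92 mm above the bench, inner floor 16 mm above it. Origin: centre of the plate's underside, z up. Two opposite notches in the mouth's collar lie on its +x and -x; alike both ways round.
- canister_mouth (a point): Centre of the mouth at the rim, 92 mm above the bench. Collar inside the rim: 5 mm thick, top at the rim, 78 mm clear opening, bore 94 mm below it; two opposite notches 21 mm wide cut through it to the bore. Under the collar the lid's lugs can turn only clockwise seen from above (negative about z) from the notches; the other way a stop blocks.
- halfway_stud (a point): Top centre of one of two opposite half-way studs: round, 9 mm diameter, against the canister's outside, top level with the rim, 56 mm from its axis, 40 degrees clockwise (seen from above) from the +x notch.
- lock_tab (a point): Top of one of two opposite rectangular lock tabs outside the rim (24 mm wide, standing out 11 mm, 10 mm high), 57 mm from the axis, 80 degrees clockwise from the +x notch: handle pointing here means locked, hard stop.
- lid: Loose aluminium bayonet lid, about 160 g, upright on the bench on its plug. Origin: centre of its underside, z up. Plug 74 mm diameter, 13 mm high; over it a flange 100 mm diameter, 4 mm thick (13 to 17 mm above the origin) and a black bar handle along x, 90 mm long, 12 mm thick, top 49 mm above the origin. Seated, the flange rests on the rim and the origin is 79 mm above the bench.
- lid_lug (a point): Tip of one of the two lugs at the plug's foot, on the +x of the lid, which is alike both ways round, in line with the bar handle: 16 mm wide, 5 mm high, reaching 43.5 mm from the axis. Play in the mouth: about 2 mm sideways, 3 mm up and down once under the collar. With lugs on top of the collar the lid stands 13 mm too high.
- lid_handle (a point): On the lid's axis in its bar handle, 39 mm above the lid's origin (22 mm above the flange): a good height to grip, across the 12 mm thickness.
- tray: Loose steel scoop tray, about 160 g, flat on the bench: pan 110 (x) by 60 mm (y), floor 3 mm thick, walls at the sides (top 23 mm) and back (+x, top 27 mm), open lip at -x, roughly towards the robot. Origin: centre of the pan's underside, z up. Smooth: nuts start to slide when it is tipped about 25 degrees lip down, 40 or more clears it.
- tray_lip (a point): Middle of the tray's open lip, on the floor's upper face, 55 mm from the tray's origin along its -x.
- tray_handle (a point): Middle of the wooden fin handle, 40 mm above the tray's underside, 76 mm from its origin along +x: a good place to grip across the 12 mm thickness (tray y). The fin stands behind the back wall, 42 mm long in x, 60 mm high from the bench.
- nut0: Loose chunky steel hex nut, about 22 mm across, 14 mm high, about 30 g, lying in the tray. Origin: centre of its underside.
- nut1: Loose chunky steel hex nut, about 22 mm across, 14 mm high, about 30 g, lying in the tray. Origin: centre of its underside.
- nut2: Loose chunky steel hex nut, about 22 mm across, 14 mm high, about 30 g, lying in the tray. Origin: centre of its underside.
- mug: White ceramic mug, 80 mm diameter, 90 mm high; a bystander. Origin: centre of its underside.
- screwdriver: Blue plastic-handled screwdriver 190 mm long lying on the bench; a bystander.
- square: Flat aluminium L square, arms 150 and 112 mm long, 25 mm wide, 5 mm thick, lying on the bench; a bystander.
Things that resemble listed ones, but are neither listed nor needed, are in the scene too. What is shaped like the lid but purple is not meant. Leave any brown look-alike of the nut2 alone.

How it is judged:
By the outcome, as a careful person would: the job done as asked, in the order asked, and still so for the second after the job is handed in, while the arm keeps its last pose, push and grip.
It also fails if it takes over 72 s, if anything falls off the work surface, if the arm or the gripper's body presses on something with over 40 N, if the wrist force passes 120 N, or if a joint passes its speed limit or range.

## Working session

There is one attempt and no reset: what is moved stays moved. The work goes in short steps, Python scripts to look and compute and a shell command to move; the robot and the scene stay as the last step left them, time stands still between calls to the robot, and variables do not carry over. Pictures are saved under pics/ and viewed, about 8 in all and at most 12, crops included, and the job is handed in when it is done.

```bash
mkdir -p pics; ls; cat > h.py <<'E'
import numpy as np, cv2
from scipy.spatial.transform import Rotation as Ro
from cell import ctrl
def px2w(p,u,v,d=None,z=None):
    K,R,t=p["camera_matrix"],p["R"],p["t"]
    r=np.linalg.inv(K)@np.array([u,v,1.0]); c=-R.T@t; w=R.T@r
    s=d if d is not None else (z-c[2])/w[2]
    return c+s*w
def cloud(p):
    K,R,t=map(np.asarray,(p["camera_matrix"],p["R"],p["t"]))
    v,u=np.mgrid[:420,:560]; r=np.stack([u,v,np.ones_like(u)],-1)@np.linalg.inv(K).T*p["depth"][...,None]
    return (r-t)@R
def save(p,n,box=None,s=1):
    im=p["color"][...,::-1]
    if box: im=im[box[1]:box[3],box[0]:box[2]]
    cv2.imwrite(f"pics/{n}.png",cv2.resize(im,None,fx=s,fy=s,interpolation=cv2.INTER_CUBIC))
def move(target,rot=None):
    "rows needed: tool-frame shift (units 30mm) and rotvec (units 6deg) from now to target pos / rpy"
    s=ctrl.read_state(); R0=Ro.from_euler('xyz',s["tool_rot"])
    d=R0.inv().apply(np.array(target)-s["eef_pos"])/30
    w=(R0.inv()*Ro.from_euler('xyz',rot)).as_rotvec()/np.radians(6) if rot is not None else np.zeros(3)
    print("shift",d.round(2),"turn",w.round(2)); return d,w
E
python3 - <<'E'
from h import *
s=ctrl.read_state(); print(s)
a=ctrl.get_image("top"); b=ctrl.get_image("side")
save(a,"top0",s=1.4); save(b,"side0",s=1.2)
for q in ["canister","lid","tray","nut0","mug","screwdriver","square"]:
  for n,p in(("top",a),("side",b)):
    print(q,n,[(np.round(d["extent"]).tolist(),round(d["conf"],2)) for d in ctrl.search_frame(q,p)[:5]])
np.savez("top0.npz",**{k:a[k] for k in("color","depth","camera_matrix","R","t")})
np.savez("side0.npz",**{k:b[k] for k in("color","depth","camera_matrix","R","t")})
E
```

```text
pics
{'clock': 0.0, 'qpos': array([-1.23783008,  0.62932626,  0.03841076,  1.51835739, -0.02696863,
        0.99629565, -0.02000901]), 'qd': array([ 0.0010421 ,  0.00100339,  0.00022558, -0.0013418 ,  0.00073559,
        0.00025513, -0.001309  ]), 'tau': array([-6.59379657e-04, -5.63403726e+01,  1.22599650e+00, -1.93453145e+01,
        1.09348178e-02,  1.05420436e-02, -6.44232827e-06]), 'eef_pos': array([252.10823986, 598.4481351 , 230.40479408]), 'tool_rot': array([-3.13972345e+00,  3.14156859e-05,  2.74285997e+00]), 'force': array([ 0.51034543, -0.17700655,  0.23046935]), 'torque': array([0.02595828, 0.04123245, 0.01464266]), 'width': 85.64054461341587}
canister top [([234.0, 226.0, 65.0, 69.0], 0.84)]
canister side [([272.0, 270.0, 78.0, 87.0], 0.73), ([280.0, 363.0, 102.0, 42.0], 0.35)]
lid top [([451.0, 201.0, 45.0, 44.0], 0.86), ([378.0, 234.0, 46.0, 43.0], 0.63)]
lid side [([256.0, 170.0, 30.0, 25.0], 0.96), ([275.0, 196.0, 34.0, 24.0], 0.87), ([176.0, 279.0, 64.0, 63.0], 0.7)]
tray top [([146.0, 230.0, 30.0, 70.0], 0.66), ([377.0, 232.0, 46.0, 45.0], 0.18)]
tray side [([278.0, 363.0, 101.0, 47.0], 0.74)]
nut0 top [([140.0, 226.0, 6.0, 10.0], 0.67), ([143.0, 242.0, 4.0, 6.0], 0.57), ([113.0, 244.0, 13.0, 7.0], 0.49)]
nut0 side [([299.0, 411.0, 17.0, 18.0], 0.71), ([270.0, 356.0, 10.0, 14.0], 0.48), ([291.0, 366.0, 12.0, 18.0], 0.47), ([268.0, 369.0, 10.0, 10.0], 0.42)]
mug top [([212.0, 146.0, 40.0, 57.0], 0.76)]
mug side [([177.0, 279.0, 62.0, 67.0], 0.64), ([277.0, 193.0, 33.0, 26.0], 0.56)]
screwdriver top [([276.0, 303.0, 18.0, 91.0], 0.74), ([276.0, 146.0, 57.0, 71.0], 0.66)]
screwdriver side [([347.0, 249.0, 82.0, 17.0], 0.97)]
square top [([234.0, 225.0, 65.0, 66.0], 0.58), ([379.0, 231.0, 46.0, 47.0], 0.16)]
square side [([191.0, 253.0, 66.0, 40.0], 0.68)]
```

View pics/top0.png

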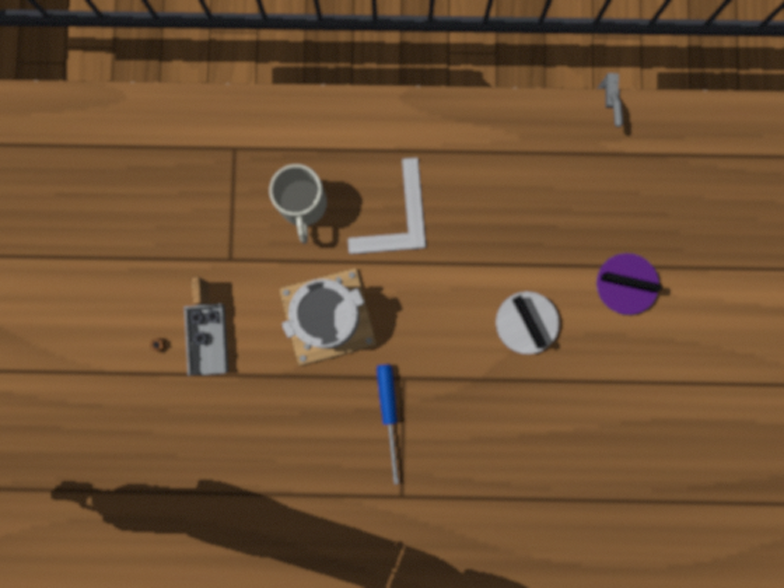

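View pics/side0.png

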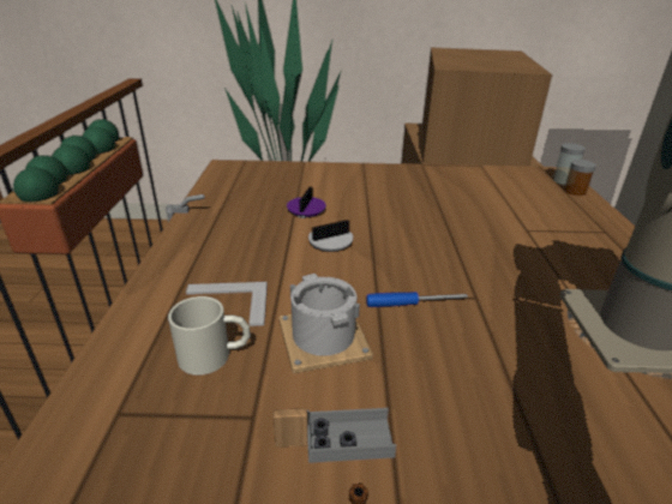

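The top view shows the canister at (325,315)/1.4, with lock tabs at about (290,328) and (353,297). The white lid is at (527,322), with the purple decoy at (628,283). The tray with the nuts is at (205,338), and the brown decoy nut is at (160,345). Next I'll measure these.

```bash
python3 - <<'E'
from h import *
for n in("top0","side0"):
    a=dict(np.load(n+".npz")); C=cloud(a); print(n,"cam",(-a["R"].T@a["t"]).round(0))
    if n=="top0":
        for nm,(u,v) in dict(can=(325,315),lid=(527,322),purple=(628,283),tray=(207,345),fin=(197,290),bnut=(160,345),mug=(297,190),sq=(415,240),sd=(388,395)).items():
            print(nm,C[int(v/1.4),int(u/1.4)].round(0))
    def seg(nm,c,r,z0,z1):
        P=C[(np.hypot(C[...,0]-c[0],C[...,1]-c[1])<r)&(C[...,2]>z0)&(C[...,2]<z1)]
        if len(P)<8: print(nm,"few",len(P)); return
        x=P[:,:2].astype(np.float32); rc=cv2.minAreaRect(x); print(n,nm,len(P),"z",P[:,2].mean().round(1),"rect",np.round(rc[0],1),np.round(rc[1],1),round(rc[2],1))
    if n=="top0":
        g=lambda u,v:C[int(v/1.4),int(u/1.4)][:2]
        L,T,K=g(527,322),g(207,345),g(325,315)
    seg("lidflange",L,75,11,23); seg("lidbar",L,75,38,60); seg("trayall",T,110,6,90); seg("fin",T,120,40,75); seg("traywall",T,120,15,30); seg("canrim",K,85,84,100); seg("plate",K,110,7,16)
    P=C[(np.hypot(*(C[...,:2]-K).transpose(2,0,1))<80)&(C[...,2]>84)&(C[...,2]<100)]
    A=np.c_[2*P[:,:2],np.ones(len(P))]; s=np.linalg.lstsq(A,(P[:,:2]**2).sum(1),rcond=None)[0]; print("rim circle",s[:2].round(1),np.sqrt(s[2]+s[:2]@s[:2]).round(1))
    P2=P[:,:2]-s[:2]; r=np.hypot(*P2.T); o=P2[r>55]; print("tab angs",np.histogram(np.degrees(np.arctan2(o[:,1],o[:,0])),24,(-180,180))[0])
a=ctrl.get_image("wrist"); print("wristcam rel", (-a["R"].T@a["t"]).round(0), a["R"].round(2).tolist(), a["camera_matrix"][0,0])
E
```

```text
top0 cam [ 473.  -69. 1204.]
can [553.  47.  17.]
lid [ 546. -273.   44.]
purple [ 610. -431.   47.]
tray [503. 241.   3.]
fin [586. 246.  57.]
bnut [501. 313.  13.]
mug [762. 100.   4.]
sq [680. -96.   9.]
sd [428. -57.  26.]
top0 lidflange 1223 z 16.6 rect [ 548.  -278.2] [98.4 98.5] 46.0
top0 lidbar 251 z 47.7 rect [ 547.9 -277.4] [88.7 13.3] 28.2
top0 trayall 984 z 22.7 rect [503.3 229.9] [199.3 193.8] 44.6
top0 fin 144 z 56.6 rect [587.2 246.2] [42.9 13.2] 6.0
top0 traywall 495 z 20.3 rect [515.5 238.2] [122. 138.] 51.6
top0 canrim 883 z 91.5 rect [552.8  44.8] [104.1 118.1] 57.2
top0 plate 1692 z 12.5 rect [538.9  47.3] [181.9 167.1] 26.6
rim circle [552.5  44.2] 48.4
tab angs [ 0  0  0  0  0  0  1 30 15  0  9  0  0  0  0  0  0  0  2 27 16  0  8  0]
side0 cam [533. 639. 533.]
side0 lidflange 356 z 17.4 rect [ 545.6 -261.4] [68.2 97.7] 89.6
side0 lidbar 178 z 45.4 rect [ 545.9 -276.3] [89.5 14.8] 28.0
side0 trayall 2751 z 23.2 rect [515.2 241.9] [128.9 140.2] 52.6
side0 fin 422 z 54.1 rect [585.2 247.4] [41.8 13.1] 6.3
side0 traywall 1373 z 20.0 rect [514.1 242.3] [127.7 135.2] 53.3
side0 canrim 969 z 90.8 rect [550.  45.] [105.6 119. ] 61.8
side0 plate 1233 z 12.0 rect [550.6  45.5] [129.9 131.8] 16.2
rim circle [550.2  47.4] 48.7
tab angs [ 0  0  0  0  0  2  1 24 18  0 18  0  0  0  0  0  0  0  4 42 26  0 15  0]
wristcam rel [187. 626. 373.] [[0.39, 0.92, 0.0], [0.89, -0.37, 0.28], [0.26, -0.11, -0.96]] 308.624296480607
```

The measurements agree with the given sizes. The candidates for the first reach:
- **Tray:** only one, with its fin at (586,246) and yaw about 6°.
- **Nuts:** the three in the tray. The brown look-alike at pixel (160,345) is left alone.
- **Lid:** white at (527,322), chosen. The purple one at (628,283) is the decoy.
- **Canister:** centre about (551,45), +x notch about 17°.

Now I'll move above the fin.

```bash
python3 - <<'E'
from h import *
a=dict(np.load("top0.npz")); save(a,"crop0",(100,150,500,290),2)
move([586.5,246.5,150],[np.pi,0,np.radians(186)])
E
```

```text
shift [-14.83  -6.5    2.71] turn [ 0.    0.   -4.81]
```

View pics/crop0.png

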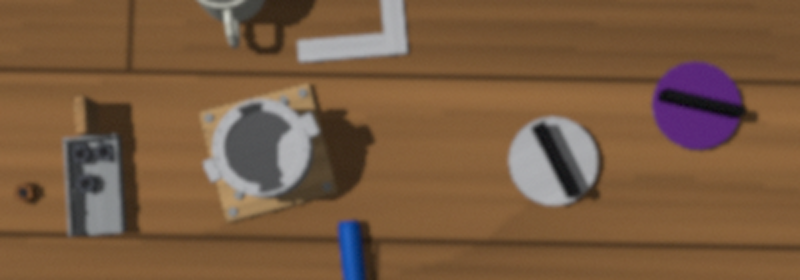

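The crop shows the white lid at (553,161), the grey tray with fin at (83,115), and canister notches at (250,107) and (270,185). That confirms the choices.

```bash
python3 -m crank '[[[-0.9,-0.4,0.1,0,0,0],[-0.9,-0.4,0.1,0,0,0],[-0.9,-0.4,0.1,0,0,0],[-0.9,-0.4,0.1,0,0,0],[-0.9,-0.4,0.1,0,0,0],[-0.9,-0.4,0.1,0,0,0],[-0.9,-0.4,0.1,0,0,0],[-0.9,-0.4,0.1,0,0,0],[-0.9,-0.4,0.1,0,0,0],[-0.9,-0.4,0.1,0,0,0],[-0.9,-0.4,0.1,0,0,0],[-0.9,-0.4,0.1,0,0,0]]]'
python3 -m crank '[[[0,0,0,0,0,-1],[0,0,0,0,0,-1],[0,0,0,0,0,-1],[0,0,0,0,0,-1],[0,0,0,0,0,-0.8],[0,0,0,0,0,0]]]' -0.2
python3 -c "
from h import *
print(ctrl.read_state()['qpos'].round(2)); move([586.5,246.5,110],[np.pi,0,np.radians(186)])"
```

```text
clock: 1.85
eef_pos: [498.7, 341.5, 192.8]
tool_rot: [3.133, -0.006, 2.762]
force: [0.6, 0.7, -0.7]
width: 85.7
clock: 2.35
eef_pos: [508.0, 329.4, 192.0]
tool_rot: [3.139, 0.003, -3.013]
force: [-0.1, 0.1, 0.7]
width: 51.5
[-0.54  0.61 -0.12  1.69  0.09  0.85  0.99]
shift [-2.23 -3.08  2.73] turn [0.03 0.03 0.22]
```

```bash
python3 -m crank '[[[-0.5,-0.7,0.5,0,0,0.2],[-0.5,-0.7,0.5,0,0,0],[-0.5,-0.7,0.5,0,0,0],[-0.5,-0.7,0.5,0,0,0],[-0.3,-0.4,0.5,0,0,0],[0,0,0,0,0,0]]]'
python3 - <<'E'
from h import *
s=ctrl.read_state(); print(s['qpos'].round(2),s['width'])
p=ctrl.get_image("top"); C=cloud(p)
for n in("top","side"):
    p=ctrl.get_image(n); C=cloud(p)
    P=C[(np.abs(C[...,0]-586)<35)&(np.abs(C[...,1]-246)<15)&(C[...,2]>40)&(C[...,2]<66)]
    if len(P)>10: print(n,len(P),cv2.minAreaRect(P[:,:2].astype(np.float32)))
p=ctrl.get_image("wrist"); save(p,"w1",s=1.2)
C=cloud(p); P=C[(np.abs(C[...,0]-586)<35)&(np.abs(C[...,1]-246)<15)&(C[...,2]>40)&(C[...,2]<70)]; print(len(P), cv2.minAreaRect(P[:,:2].astype(np.float32)) if len(P)>10 else 0)
move([586.5,246.5,21],[np.pi,0,np.radians(186)])
E
```

```text
clock: 2.85
eef_pos: [590.8, 242.8, 116.0]
tool_rot: [3.134, 0.008, -3.044]
force: [-0.8, -0.5, -0.4]
width: 51.3
[-0.36  0.74 -0.11  1.66  0.11  0.74  1.14] 51.260578511507696
top 88 ((578.0990600585938, 245.22889709472656), (24.49671745300293, 14.203604698181152), 14.342060089111328)
side 419 ((585.155517578125, 247.62049865722656), (41.87445831298828, 12.871973991394043), 5.233948230743408)
1086 ((585.0756225585938, 246.274169921875), (41.49750518798828, 12.00478744506836), 5.617976188659668)
shift [ 0.14 -0.15  3.29] turn [0.13 0.11 0.01]
```

View pics/w1.png

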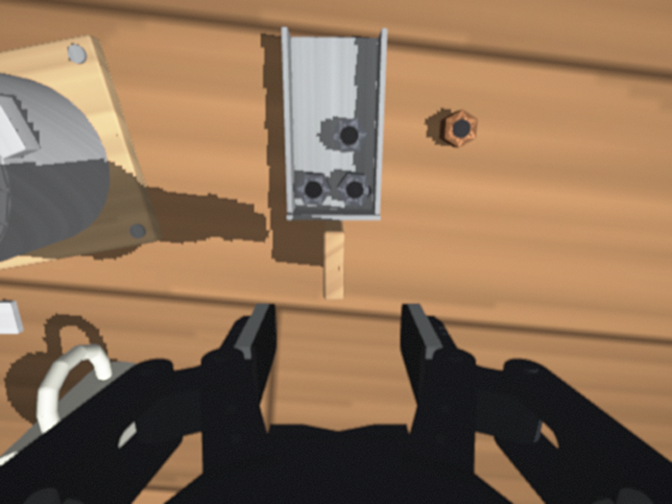

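The wrist view shows the fin at (333,265) centred between the fingers, with three grey nuts in the tray. The brown one at (460,128) is outside it. Descend and grip.

```bash
python3 -m crank '[[[0.1,-0.1,0.9,0.1,0.1,0],[0,0,0.9,0,0,0],[0,0,0.9,0,0,0],[0,0,0.6,0,0,0],[0,0,0,0,0,0],[0,0,0,0,0,0]]]'
python3 -c "
from h import *
move([585.5,246.5,21],[np.pi,0,np.radians(186)])"
```

```text
clock: 3.55
eef_pos: [586.6, 263.7, 28.2]
tool_rot: [3.126, 0.015, -3.024]
force: [0.7, -0.7, 0.9]
width: 51.6
shift [ 0.11 -0.57  0.23] turn [0.15 0.14 0.13]
```

```bash
python3 -m crank '[[[0,0,0,0,0,0],[0,0,0,0,0,0]]]';python3 -m crank '[[[0,0,0,0,0,0],[0,0,0,0,0,0]]]'
python3 -c "
from h import *
s=ctrl.read_state();print(s['qpos'].round(3),s['qd'].round(3),s['eef_pos'])
move([585.5,246.5,21],[np.pi,0,np.radians(186)])"
```

```text
clock: 3.72
eef_pos: [586.6, 266.7, 31.1]
tool_rot: [3.124, 0.017, -3.021]
force: [-0.4, 0.6, -0.4]
width: 50.9
clock: 3.88
eef_pos: [587.8, 267.7, 34.1]
tool_rot: [3.123, 0.021, -3.021]
force: [-0.1, -0.8, -0.5]
width: 50.9
[-0.403  0.861 -0.104  1.689  0.127  0.572  1.116] [-0.001 -0.022  0.001 -0.004 -0.002  0.007 -0.001] [587.83393921 267.73198609  34.10379126]
shift [ 0.17 -0.7   0.42] turn [0.18 0.2  0.15]
```

```bash
python3 -m crank '[[[0.1,-0.4,0,0.2,0.2,0.2],[0.05,-0.3,0,0,0,0],[0,0,0,0,0,0]]]'
python3 - <<'E'
from h import *
s=ctrl.read_state();print(s['eef_pos'],s['force'].round(1))
for n in("side",):
    p=ctrl.get_image(n); C=cloud(p)
    P=C[(np.abs(C[...,0]-500)<50)&(np.abs(C[...,1]-240)<45)&(C[...,2]>15)&(C[...,2]<30)]
    print(n,len(P),cv2.minAreaRect(P[:,:2].astype(np.float32))); save(p,"s1",(150,250,450,420),2.5)
move([585.5,246.5,21],[np.pi,0,np.radians(186)])
E
```

```text
clock: 4.13
eef_pos: [587.2, 246.7, 36.7]
tool_rot: [-3.141, 0.004, -3.042]
force: [0.8, -0.6, -0.1]
width: 51.0
[587.24598761 246.68186341  36.71088579] [ 0.8 -0.6 -0.1]
side 928 ((503.7535400390625, 238.5249481201172), (98.5045394897461, 62.98748016357422), 6.153418064117432)
shift [ 0.07 -0.04  0.53] turn [ 0.01  0.05 -0.04]
```

View pics/s1.png

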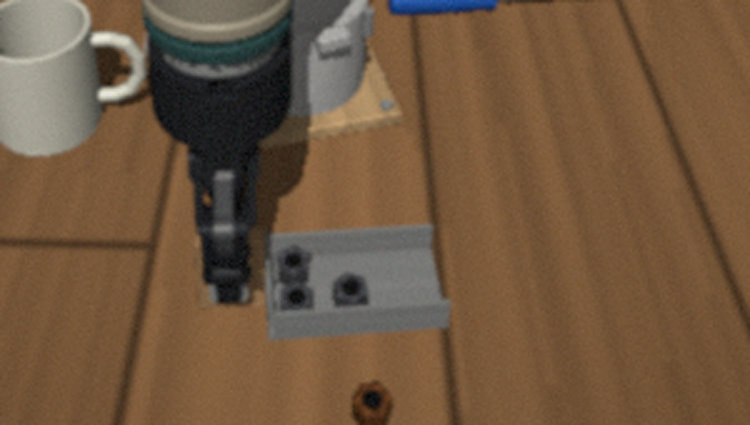

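The tray at (355,285) hasn't moved (yaw 6.1°), and the fingers straddle the fin at (230,295). Lower 16 mm and close.

```bash
python3 -m crank '[[[0.05,0,0.35,0,0,0],[0,0,0.3,0,0,0],[0,0,0.1,0,0,0]]]'
python3 -m crank '[[[0,0,0.1,0,0,0],[0,0,0,0,0,0],[0,0,0.05,0,0,0],[0,0,0,0,0,0],[0,0,0,0,0,0],[0,0,0,0,0,0]]]' 1
python3 -c "
from h import *
s=ctrl.read_state();print(s['qpos'].round(3),s['force'],s['width']);move([585.5,246.5,21],[np.pi,0,np.radians(186)])"
```

```text
clock: 4.43
eef_pos: [587.1, 248.9, 14.1]
tool_rot: [3.138, 0.009, -3.041]
force: [-0.6, 0.1, -0.9]
width: 51.3
clock: 4.93
eef_pos: [585.5, 249.2, 6.4]
tool_rot: [3.139, 0.005, -3.04]
force: [0.7, -0.9, -1.0]
width: 11.4
[-0.393  0.899 -0.088  1.702  0.132  0.54   1.111] [ 0.71122772 -0.93393913 -1.03298104] 11.419091772011525
shift [ 0.01 -0.09 -0.49] turn [ 0.03  0.05 -0.03]
```

Gripped at 11.4 mm width, on the fin and lower than planned, which is fine. Lift.

```bash
python3 -m crank '[[[0,0,-0.3,0,0,0],[0,0,-0.5,0,0,0],[0,0,-0.6,0,0,0],[0,0,-0.6,0,0,0],[0,0,-0.6,0,0,0],[0,0,-0.6,0,0,0],[0,0,-0.6,0,0,0],[0,0,-0.3,0,0,0],[0,0,0,0,0,0]]]'
python3 -c "
from h import *
s=ctrl.read_state();print(s['force'],s['width']);move([697,59,130],[np.pi,0,np.radians(186)])"
```

```text
clock: 5.68
eef_pos: [581.9, 248.4, 135.7]
tool_rot: [3.139, -0.0, -3.039]
force: [-0.1, 1.0, -2.2]
width: 11.4
[-0.08045876  0.98145193 -2.19389324] 11.403699482460897
shift [-3.17 -6.67  0.18] turn [ 0.02 -0.   -0.02]
```

```bash
python3 -m crank '[[[-0.1,-0.3,0,0,0,0],[-0.3,-0.5,0,0,0,0],[-0.3,-0.6,0,0,0,0],[-0.3,-0.6,0,0,0,0],[-0.3,-0.6,0,0,0,0],[-0.3,-0.6,0,0,0,0],[-0.3,-0.6,0,0,0,0],[-0.3,-0.6,0,0,0,0],[-0.3,-0.6,0,0,0,0],[-0.2,-0.4,0,0,0,0],[0,-0.1,0,0,0,0],[0,0,0,0,0,0]]]'
python3 -c "
from h import *
s=ctrl.read_state();print(s['qpos'].round(2),s['force'],s['width']);move([697,59,130],[np.pi,0,np.radians(186)])"
```

```text
clock: 6.68
eef_pos: [676.4, 76.2, 119.6]
tool_rot: [-3.138, -0.023, -3.038]
force: [0.9, -0.3, -3.4]
width: 11.2
[-0.08  0.81 -0.13  1.49  0.13  0.87  1.42] [ 0.87277947 -0.34879091 -3.42398833] 11.235891330767632
shift [-0.61 -0.64 -0.36] turn [-0.03 -0.22 -0.01]
```

```bash
python3 -m crank '[[[-0.3,-0.3,-0.2,0,0,0],[-0.3,-0.3,-0.2,0,0,0],[0,0,0,0,0,0],[0,0,0,0,0,0]]]'
python3 - <<'E'
from h import *
s=ctrl.read_state();print(s['qpos'].round(2),s['eef_pos'],s['force'].round(1),s['width']);move([697,59,130],[np.pi,0,np.radians(186)])
p=ctrl.get_image("side"); save(p,"s2",(150,150,450,340),2.5)
q=ctrl.get_image("top"); C=cloud(q); R=Ro.from_euler('xyz',s['tool_rot']); print("lip pred",s['eef_pos']+R.apply([131,0,3]))
P=C[(np.abs(C[...,0]-590)<60)&(np.abs(C[...,1]-45)<50)&(C[...,2]>105)&(C[...,2]<165)]; 
if len(P): print(len(P),P[:,2].mean(),cv2.minAreaRect(P[:,:2].astype(np.float32)),P.min(0))
E
```

```text
clock: 7.02
eef_pos: [692.2, 64.6, 128.5]
tool_rot: [3.141, -0.031, -3.033]
force: [-0.8, 0.2, -3.4]
width: 11.1
[-0.06  0.82 -0.14  1.43  0.12  0.93  1.45] [692.20283835  64.60894596 128.45410929] [-0.8  0.2 -3.4] 11.09622787931428
shift [-0.14 -0.2  -0.06] turn [ 0.01 -0.29  0.03]
lip pred [561.93768095  50.47005093 129.49353892]
84 138.63462824554557 ((621.199462890625, 29.843168258666992), (58.03623962402344, 7.893924713134766), 6.956699848175049) [592.83057179  22.75846083 121.58612279]
```

View pics/s2.png

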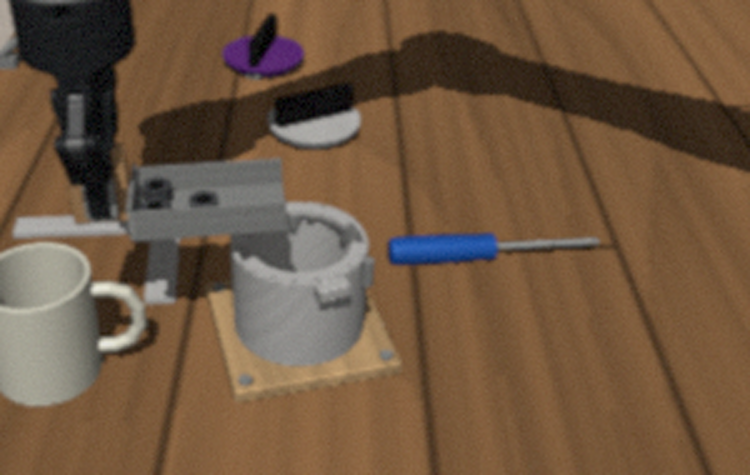

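The tray is level over the mouth, with the nuts at its back end at (160,190) and (203,198). Tilt about the lip.

```bash
python3 -m crank '[[[0,-0.1,-0.2,0,-0.6,0],[-0.05,-0.1,-0.3,0,-0.9,0],[-0.05,0,-0.3,0,-0.9,0],[0,0,-0.4,0,-0.9,0],[0,0,0,0,0,0]]]'
python3 - <<'E'
from h import *
s=ctrl.read_state();print(s['qpos'].round(2),s['force'].round(1),s['width'])
R=Ro.from_euler('xyz',s['tool_rot']);l=s['eef_pos']+R.apply([131,0,3]);print("lip pred",l.round(1),"tilt",np.degrees(np.arcsin(-R.apply([1,0,0])[2])), "to go(tool)",R.inv().apply(np.array([566,45,105])-l)/30)
E
```

```text
clock: 7.53
eef_pos: [684.8, 65.6, 161.0]
tool_rot: [3.136, 0.319, -3.027]
force: [-2.3, -1.2, -3.3]
width: 11.4
[-0.07  0.64 -0.11  1.81  0.17  0.39  1.39] [-2.3 -1.2 -3.3] 11.383166390875479
lip pred [562.2  51.5 117. ] tilt 18.29140662117027 to go(tool) [ 0.03021808 -0.23155051  0.41063718]
```

j6 would hit its lower limit if I tip outward (0.39 already at 18°). I'll level the tray, swing it about the lip so the handle is to the robot's right, and tip sideways there, where j5 and j6 have room.

```bash
python3 -m crank '[[[0,-0.05,0.35,0,0.8,0],[0,-0.05,0.35,0,0.8,0],[0,-0.05,0.35,0,0.8,0],[0,-0.3,0,0,0.2,0.6],[0,-0.46,0,0,0,1],[0,-0.46,0,0,0,1],[0,-0.46,0,0,0,1],[0,-0.46,0,0,0,1],[0,-0.46,0,0,0,1],[0,-0.2,0,0,0,0.4],[0,0,0,0,0,0]]]'
cat > lip.py <<'E'
from h import *
s=ctrl.read_state();print(s['qpos'].round(2),s['force'].round(1),s['width'],"pos",s['eef_pos'].round(0))
R=Ro.from_euler('xyz',s['tool_rot']);l=s['eef_pos']+R.apply([131,0,3]);ax=-R.apply([1,0,0])
print("lip",l.round(1),"tilt",np.degrees(np.arcsin(ax[2])).round(1),"trayyaw",np.degrees(np.arctan2(ax[1],ax[0])).round(1),"roll",np.degrees(np.arcsin(R.apply([0,1,0])[2])).round(1))
print("to (551,45,125) tool units",(R.inv().apply(np.array([551,45,125])-l)/30).round(2))
E
python3 lip.py
```

```text
clock: 8.45
eef_pos: [672.3, -6.0, 125.1]
tool_rot: [3.121, -0.006, 2.62]
force: [0.6, -0.4, -2.6]
width: 11.5
[-0.03  0.77  0.01  1.55 -0.04  0.81  1.05] [ 0.6 -0.4 -2.6] 11.472717210837578 pos [672.  -6. 125.]
lip [558.7  59.4 122.8] tilt -0.3 trayyaw -29.9 roll 1.2
to (551,45,125) tool units [-0.02 -0.54 -0.08]
```

```bash
python3 -m crank '[[[0,-0.4,0,-0.1,0,0.7],[0,-0.53,-0.03,-0.1,0,1],[0,-0.53,-0.03,0,0,1],[0,-0.53,-0.03,0,0,1],[0,-0.53,-0.03,0,0,1],[0,-0.53,-0.03,0,0,1],[0,-0.53,-0.03,0,0,1],[0,-0.53,-0.03,0,0,1],[0,-0.4,0,0,0,0.6],[0,0,0,0,0,0],[0,0,0,0,0,0]]]'
python3 lip.py
```

```text
clock: 9.37
eef_pos: [569.6, -69.5, 125.6]
tool_rot: [3.122, -0.054, 1.749]
force: [1.0, 0.3, -2.3]
width: 11.8
[-0.02  0.67  0.2   1.84 -0.3   0.67  0.55] [ 1.   0.3 -2.3] 11.758057328885634 pos [570. -69. 126.]
lip [546.4  59.4 129.6] tilt -3.1 trayyaw -79.8 roll 1.1
to (551,45,125) tool units [-0.51  0.06  0.13]
```

```bash
python3 -m crank '[[[-0.5,0.1,0,0,-0.3,0],[-0.4,0.1,0.1,0,-0.8,0],[-0.2,0,-0.3,0,-1,0],[0,0,-0.35,0,-1,0],[0,0,-0.4,0,-0.6,0],[0,0,0,0,0,0]]]'
python3 lip.py
```

```text
clock: 9.87
eef_pos: [591.9, -96.7, 155.0]
tool_rot: [3.112, 0.357, 1.755]
force: [0.8, 1.0, -3.3]
width: 11.2
[-0.46  0.71  0.59  1.88 -0.05  0.55  0.22] [ 0.8  1.  -3.3] 11.21647387704223 pos [592. -97. 155.]
lip [569.7  22.9 106.4] tilt 20.5 trayyaw -79.5 roll 1.6
to (551,45,125) tool units [ 0.57 -0.45 -0.89]
```

```bash
python3 -m crank '[[[0.1,-0.25,-0.4,0,-0.6,0],[0.1,-0.2,-0.45,0,-0.9,0],[0,-0.1,-0.45,0,-1,0],[0,0,-0.45,0,-1,0],[0,0,-0.2,0,-0.5,0],[0,0,0,0,0,0]]]'
python3 lip.py
```

```text
clock: 10.37
eef_pos: [578.0, -66.6, 205.0]
tool_rot: [3.093, 0.79, 1.741]
force: [1.1, 0.9, -2.3]
width: 11.3
[-0.95  0.91  0.99  1.94  0.12  0.56 -0.12] [ 1.1  0.9 -2.3] 11.307229776878106 pos [578. -67. 205.]
lip [562.9  22.2 109.8] tilt 45.3 trayyaw -80.2 roll 2.0
to (551,45,125) tool units [ 0.22 -0.21 -0.95]
```

```bash
python3 -m crank '[[[0,-0.2,-0.2,0.2,-0.6,0],[0,-0.1,-0.1,0,-0.3,0],[0,0,0,0,0,0],[0,0,0,0,0,0],[0,0,0,0,0,0]]]'
python3 lip.py
python3 - <<'E'
from h import *
p=ctrl.get_image("side"); q=ctrl.get_image("wrist")
a=cv2.resize(p["color"][100:350,130:430,::-1],(480,400)); b=cv2.resize(q["color"][...,::-1],(300,225)); b=cv2.copyMakeBorder(b,0,175,0,0,0)
cv2.imwrite("pics/s3.png",np.hstack([a,b]))
E
```

```text
clock: 10.78
eef_pos: [571.8, -63.8, 208.4]
tool_rot: [3.114, 0.878, 1.741]
force: [0.5, -0.0, -2.5]
width: 12.0
[-1.    0.99  1.04  1.93  0.14  0.6  -0.16] [ 0.5 -0.  -2.5] 12.004768683806889 pos [572. -64. 208.]
lip [558.   16.4 105.7] tilt 50.3 trayyaw -80.2 roll 1.0
to (551,45,125) tool units [ 0.13 -0.04 -1.17]
```

View pics/s3.png

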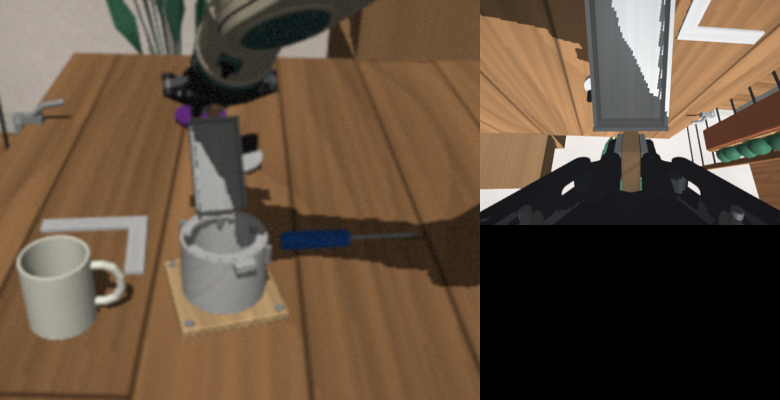

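The tray is empty (wrist view, right panel), and the side view shows no nuts on the bench. Level off and carry it back to its original place.

```bash
python3 -m crank '[[[0,0,-0.2,0,0.6,0],[0,0,0,0,1,0],[0,0,0,0,1,0],[0,0,0,0,1,0],[0,0,0,0,1,0],[0,0,0,0,1,0],[0,0,0,0,1,0],[0,0,0,0,1,0],[0,0,0,0,1,0],[0,0,0,0,0.4,0],[0,0,0,0,0,0]]]'
python3 - <<'E'
from h import *
p=ctrl.get_image("top"); save(p,"t2",(140,150,340,300),3.5)
s=ctrl.read_state();print(s['qpos'].round(2),s['force'].round(1),s['width'],"pos",s['eef_pos'].round(0)); move([585.5,249,150],[np.pi,0,np.radians(186)])
E
```

```text
clock: 11.8
eef_pos: [571.3, -73.6, 224.2]
tool_rot: [3.104, -0.098, 1.756]
force: [-0.2, 0.1, -2.3]
width: 11.8
[-0.08  0.55  0.34  1.75 -0.36  0.9   0.63] [-0.  -2.  -2.2] 11.15873998610017 pos [571. -74. 224.]
shift [10.21  2.31  3.56] turn [  0.97  -0.47 -14.24]
```

View pics/t2.png

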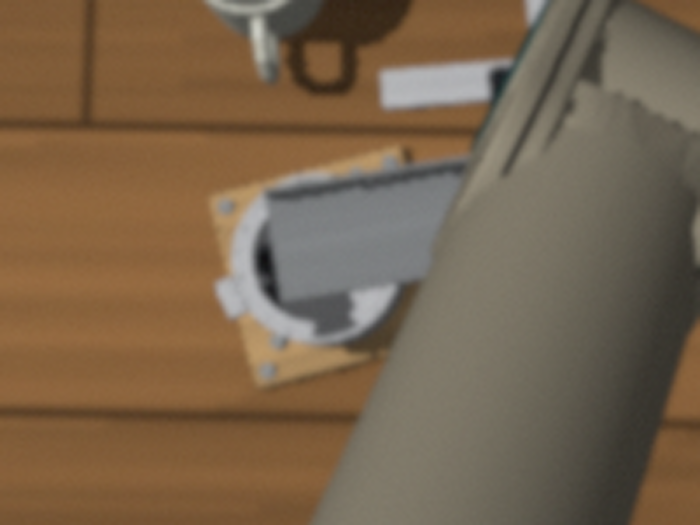

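The tray is empty and above the canister, with a dark nut visible in the mouth at (265,265). Carry back.

```bash
python3 -m crank '[[[0.9,0.2,0.1,0.2,-0.4,0],[0.9,0.2,0.1,0,0,0],[0.9,0.2,0.1,0,0,0],[0.9,0.2,0.1,0,0,0],[0.9,0.2,0.1,0,0,0],[0.9,0.2,0.1,0,0,0],[0.9,0.2,0.1,0,0,0],[0.9,0.2,0.1,0,0,0],[0.9,0.2,0,0,0,0],[0.5,0.1,0,0,0,0]]]'
python3 -m crank '[[[0,0,0,0,0,-1],[0,0,0,0,0,-1],[0,0,0,0,0,-1],[0,0,0,0,0,-1],[0,0,0,0,0,-1],[0,0,0,0,0,-1],[0,0,0,0,0,-1],[0,0,0,0,0,-1],[0,0,0,0,0,-1],[0,0,0,0,0,-1],[0,0,0,0,0,-1],[0,0,0,0,0,-1]]]'
python3 - <<'E'
from h import *
s=ctrl.read_state();print(s['qpos'].round(2),s['force'].round(1),s['width'],"pos",s['eef_pos'].round(0)); move([585.5,249,50],[np.pi,0,np.radians(186)])
E
```

```text
clock: 12.68
eef_pos: [576.3, 196.8, 213.0]
tool_rot: [3.125, -0.03, 1.749]
force: [0.1, 0.2, -1.9]
width: 11.4
clock: 13.68
eef_pos: [561.9, 219.1, 210.4]
tool_rot: [3.126, 0.012, 3.108]
force: [0.0, 0.1, -1.7]
width: 11.4
[-0.43  0.57  0.02  1.7  -0.03  0.85  1.14] [ 0.   0.1 -1.7] 11.422000265016818 pos [562. 219. 210.]
shift [-0.69  0.94  5.37] turn [ 0.14  0.13 -1.32]
```

```bash
python3 -m crank '[[[-0.3,0.4,0.8,0.1,0.1,-0.7],[-0.3,0.4,0.9,0,0,-0.6],[-0.1,0.1,0.9,0,0,0],[0,0,0.9,0,0,0],[0,0,0.7,0,0,0],[0,0,0.4,0,0,0],[0,0,0,0,0,0]]]'
python3 - <<'E'
from h import *
s=ctrl.read_state();print(s['force'].round(1),s['width'],"pos",s['eef_pos'].round(0)); move([585.5,249,7],[np.pi,0,np.radians(186)])
p=ctrl.get_image("side"); C=cloud(p); T=s['eef_pos']; 
R=Ro.from_euler('xyz',s['tool_rot']); L=(C-T)@R.as_matrix()
m=(L[...,0]>25)&(L[...,0]<125)&(np.abs(L[...,1])<22)&(np.abs(L[...,2])<20); Q=L[m]
A=np.c_[Q[:,:2],np.ones(len(Q))]; c=np.linalg.lstsq(A,Q[:,2],rcond=None)[0]; print("pan floor in tool: slopes deg",np.degrees(np.arctan(c[:2])).round(1),"z0",c[2].round(1),len(Q))
E
```

```text
clock: 14.27
eef_pos: [581.1, 255.9, 69.5]
tool_rot: [-3.138, 0.014, -3.01]
force: [-1.2, -0.5, -1.2]
width: 11.7
[-1.2 -0.5 -1.2] 11.716636527656082 pos [581. 256.  69.]
shift [-0.09 -0.24  2.09] turn [-0.03  0.13  0.25]
pan floor in tool: slopes deg [-0.3 -0.4] z0 3.2 1152
```

```bash
python3 -m crank '[[[0,-0.2,0.5,0,0.1,0.2],[0,0,0.6,0,0,0],[0,0,0.4,0,0,0],[0,0,0.2,0,0,0],[0,0,0.1,0,0,0],[0,0,0,0,0,0]]]'
python3 -c "
from h import *
s=ctrl.read_state();print(s['force'].round(1));move([585.5,249,7],[np.pi,0,np.radians(186)])"
```

```text
clock: 14.82
eef_pos: [585.0, 255.3, 21.1]
tool_rot: [-3.139, 0.015, -3.024]
force: [-0.2, -0.9, -1.7]
width: 11.4
[-0.2 -0.9 -1.7]
shift [ 0.02 -0.21  0.47] turn [-0.03  0.15  0.12]
```

```bash
python3 -m crank '[[[0,-0.1,0.2,0,0.15,0.1],[0,0,0.1,0,0,0],[0,0,0.1,0,0,0],[0,0,0,0,0,0]]]'; python3 -m crank '[[[0,0,0.1,0,0,0],[0,0,0,0,0,0],[0,0,0,0,0,0]]]'
python3 -c "
from h import *
s=ctrl.read_state();print(s['force'].round(1));move([585.5,249,7],[np.pi,0,np.radians(186)])"
```

```text
clock: 15.15
eef_pos: [587.4, 253.0, 10.7]
tool_rot: [-3.14, 0.003, -3.036]
force: [0.6, -0.4, -2.5]
width: 11.1
clock: 15.4
eef_pos: [587.9, 252.9, 7.8]
tool_rot: [-3.14, 0.003, -3.036]
force: [0.1, 0.7, -1.6]
width: 11.5
[ 0.1  0.7 -1.6]
shift [ 0.09 -0.12  0.03] turn [-0.01  0.03  0.01]
```

```bash
python3 -m crank '[[[0,0,0.08,0,0,0],[0,0,0,0,0,0]]]'; python3 -m crank '[[[0,0,0,0,0,0],[0,0,-0.05,0,0,0],[0,0,-0.1,0,0,0],[0,0,-0.1,0,0,0]]]' -0.3
python3 -m crank '[[[0,0,-0.5,0,0,0],[0,0,-0.9,0,0,0],[0,0,-0.9,0,0,0],[0,0,-0.9,0,0,0],[0,0,-0.9,0,0,0],[0,0,0,0,0,0]]]'
python3 - <<'E'
from h import *
s=ctrl.read_state();print(s['force'].round(1),s['eef_pos'])
p=ctrl.get_image("wrist"); q=ctrl.get_image("top")
a=cv2.resize(p["color"][...,::-1],(480,360)); b=cv2.resize(q["color"][180:270,170:290,::-1],(320,240),interpolation=cv2.INTER_CUBIC); b=cv2.copyMakeBorder(b,0,120,0,0,0)
cv2.imwrite("pics/m1.png",np.hstack([a,b]))
C=cloud(p)
P=C[(np.abs(C[...,0]-500)<65)&(np.abs(C[...,1]-240)<45)&(C[...,2]>17)&(C[...,2]<32)]
print(len(P),cv2.minAreaRect(P[:,:2].astype(np.float32)),np.percentile(P[:,2],[5,95]))
C=cloud(q); d=C[...,:2]-[551.5,45.5]; r=np.hypot(d[...,0],d[...,1]); m=r<42; P=C[m]; print("inside can z hist",np.histogram(P[:,2],[0,12,20,26,34,50,80,100])[0])
E
```

```text
clock: 15.57
eef_pos: [588.4, 253.1, 6.8]
tool_rot: [-3.141, 0.005, -3.036]
force: [-0.1, 0.6, -1.5]
width: 11.6
clock: 15.9
eef_pos: [588.6, 253.4, 14.9]
tool_rot: [-3.141, 0.005, -3.036]
force: [-0.5, -0.2, 0.1]
width: 55.5
clock: 16.4
eef_pos: [587.1, 253.1, 143.2]
tool_rot: [-3.14, 0.002, -3.036]
force: [0.7, 1.4, 0.3]
width: 55.4
[0.7 1.4 0.3] [587.14695588 253.12456927 143.19571364]
1321 ((512.9981079101562, 244.61651611328125), (109.26190185546875, 60.217430114746094), 6.334929466247559) [19.13663061 25.29253188]
inside can z hist [ 32 723  39 138  43   1 144]
```

View pics/m1.png

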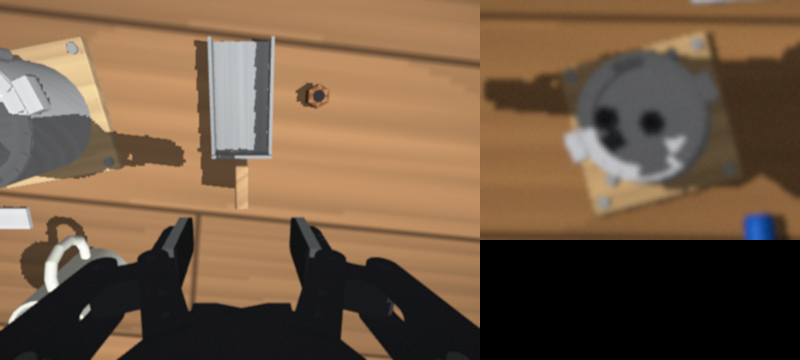

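The tray stands upright and empty at its place (rectangle 109×60, yaw 6.3°). The canister crop shows three nuts inside, at about (605,118), (612,138) and (652,122). Now the white lid.

```bash
python3 -m crank '[[[0,-0.5,-0.5,0,0,0],[0,-1,-0.5,0,0,0],[0,-1,-0.3,0,0,0],[0,-1,-0.2,0,0,0],[0,-1,0,0,0,0],[0,-1,0,0,0,0],[0,-1,0,0,0,0],[0,-1,0,0,0,0],[0,-1,0,0,0,0],[0,-1,0,0,0,0],[0,-1,0,0,0,0],[0,-1,0,0,0,0]]]'
python3 -m crank '[[[0,-1,0,0,0,-0.5],[0,-1,0,0,0,-0.5],[0,-1,0.2,0,0,-0.5],[0,-1,0.3,0,0,-0.5],[0,-1,0.3,0,0,-0.5],[0,-0.5,0,0,0,-0.5],[0,0,0,0,0,-0.5]]]'
python3 - <<'E'
from h import *
s=ctrl.read_state();print(s['qpos'].round(2),s['eef_pos']); move([547,-277,130],[np.pi,0,np.radians(208)])
E
```

```text
clock: 17.5
eef_pos: [613.2, -93.6, 169.3]
tool_rot: [3.138, -0.033, -3.016]
force: [0.3, -0.5, 0.1]
width: 55.7
clock: 18.08
eef_pos: [644.7, -270.3, 130.2]
tool_rot: [3.117, -0.046, -2.642]
force: [0.2, -0.4, 0.6]
width: 55.6
[ 0.42  0.83 -0.14  1.4   0.15  0.97  2.31] [ 644.66135503 -270.32337298  130.23878399]
shift [2.96 1.36 0.18] turn [ 0.23 -0.44  0.09]
```

```bash
python3 -m crank '[[[0.6,0.3,0,0.1,-0.3,0.1],[0.8,0.4,0,0.1,-0.1,0],[0.8,0.4,0,0,0,0],[0.5,0.2,0,0,0,0],[0,0,0,0,0,0],[0,0,0,0,0,0]]]'
python3 - <<'E'
from h import *
s=ctrl.read_state();print(s['qpos'].round(2),s['eef_pos'])
p=ctrl.get_image("wrist"); C=cloud(p)
d=np.hypot(C[...,0]-547,C[...,1]+277)
P=C[(d<60)&(C[...,2]>38)&(C[...,2]<58)]; rc=cv2.minAreaRect(P[:,:2].astype(np.float32)); print("bar",len(P),rc)
P=C[(d<75)&(C[...,2]>12)&(C[...,2]<22)]; print("flange",cv2.minEnclosingCircle(P[:,:2].astype(np.float32)))
move([547,-277,60],[np.pi,0,np.radians(208)])
save(p,"w3",s=1)
E
```

```text
clock: 18.58
eef_pos: [544.3, -274.6, 119.2]
tool_rot: [3.124, -0.013, -2.656]
force: [0.9, 0.2, -0.9]
width: 55.7
[ 0.51  0.72 -0.15  1.71  0.15  0.75  2.34] [ 544.33202696 -274.55757976  119.24768388]
bar 1952 ((546.126220703125, -278.44024658203125), (89.25437927246094, 11.844109535217285), 27.83515739440918)
flange ((546.5494995117188, -278.1383972167969), 49.952919006347656)
shift [-0.07 -0.15  1.97] turn [ 0.17 -0.13 -0.03]
```

View pics/w3.png

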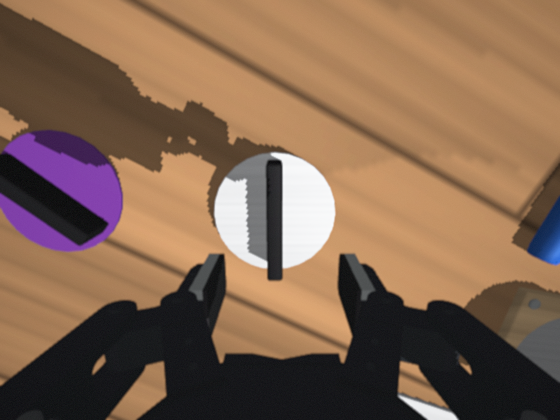

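The white lid's bar (275,220) is between the fingers, centre (546.4,-278.3), yaw 27.9°. The purple one is clear to the left. Descend.

```bash
python3 -m crank '[[[0,-0.1,0.5,0.1,-0.1,0],[0,-0.1,0.7,0.1,0,0],[0,0,0.7,0,0,0],[0,0,0.4,0,0,0],[0,0,0,0,0,0]]]'
python3 -c "
from h import *
s=ctrl.read_state();print(s['force'].round(1));move([546.4,-278.3,22],[np.pi,0,np.radians(207.9)])"
```

```text
clock: 19.05
eef_pos: [555.3, -278.4, 46.9]
tool_rot: [-3.133, 0.004, -2.652]
force: [-0.7, 0.6, 0.1]
width: 55.5
[-0.7  0.6  0.1]
shift [0.26 0.15 0.83] turn [-0.08  0.04  0.03]
```

```bash
python3 -m crank '[[[0.2,0.1,0.4,-0.08,0,0],[0.1,0.05,0.2,0,0,0],[0,0,0,0,0,0],[0,0,0,0,0,0]]]'
python3 -c "
from h import *
s=ctrl.read_state();print(s['force'].round(1));move([546.4,-278.3,22],[np.pi,0,np.radians(207.9)])"
```

```text
clock: 19.38
eef_pos: [546.9, -277.8, 27.2]
tool_rot: [3.141, 0.006, -2.65]
force: [0.7, -0.2, 1.0]
width: 55.4
[ 0.7 -0.2  1. ]
shift [ 0.02 -0.01  0.17] turn [0.   0.06 0.05]
```

```bash
python3 -m crank '[[[0,0,0.12,0,0.05,0.05],[0,0,0,0,0,0]]]'; python3 -m crank '[[[0,0,0,0,0,0],[0,0,0,0,0,0],[0,0,0,0,0,0],[0,0,0,0,0,0],[0,0,0,0,0,0]]]' 1
python3 - <<'E'
from h import *
s=ctrl.read_state();print(s['force'].round(1),s['width']);move([546.4,-278.3,22],[np.pi,0,np.radians(207.9)])
q=ctrl.get_image("wrist"); q=ctrl.get_image("side"); C=cloud(q)
# canister pose from the top view first picture + now
for n,p in (("top",ctrl.get_image("top")),("side",q)):
    C=cloud(p); d=C[...,:2]-[551.5,45.5]; r=np.hypot(d[...,0],d[...,1]); P=C[(r<80)&(C[...,2]>7)&(C[...,2]<17)&(r>50)]
    print(n,"plate",cv2.minAreaRect(P[:,:2].astype(np.float32)))
    P=C[(r>54)&(r<68)&(C[...,2]>85)&(C[...,2]<97)]; a=np.degrees(np.arctan2(P[:,1]-45.5,P[:,0]-551.5)); print(sorted(a.round()))
E
```

```text
clock: 19.55
eef_pos: [547.5, -278.3, 24.5]
tool_rot: [-3.141, 0.001, -2.656]
force: [0.4, 0.7, 0.6]
width: 55.7
clock: 19.97
eef_pos: [548.9, -278.8, 26.5]
tool_rot: [-3.138, 0.003, -2.656]
force: [-0.0, 0.1, -2.5]
width: 10.7
[-0.   0.1 -2.5] 10.715030386716126
shift [0.07 0.05 0.15] turn [-0.03  0.03 -0.01]
top plate ((552.913330078125, 44.75132369995117), (130.46530151367188, 130.16287231445312), 15.932345390319824)
[np.float64(-75.0), np.float64(-74.0), np.float64(-74.0), np.float64(-73.0), np.float64(-73.0), np.float64(-73.0), np.float64(-73.0), np.float64(-72.0), np.float64(-72.0), np.float64(-72.0), np.float64(-71.0), np.float64(-71.0), np.float64(-70.0), np.float64(-70.0), np.float64(-70.0), np.float64(-69.0), np.float64(-69.0), np.float64(-69.0), np.float64(-68.0), np.float64(-68.0), np.float64(-67.0), np.float64(-67.0), np.float64(-66.0), np.float64(-66.0), np.float64(-65.0), np.float64(-65.0), np.float64(-65.0), np.float64(-64.0), np.float64(-64.0), np.float64(-64.0), np.float64(-63.0), np.float64(-62.0), np.float64(-62.0), np.float64(-62.0), np.float64(-61.0), np.float64
[... 4247 characters left out ...]
.float64(125.0), np.float64(125.0), np.float64(125.0), np.float64(126.0), np.float64(126.0), np.float64(126.0), np.float64(126.0), np.float64(127.0), np.float64(127.0), np.float64(127.0), np.float64(127.0), np.float64(128.0), np.float64(128.0), np.float64(128.0), np.float64(129.0), np.float64(152.0), np.float64(152.0), np.float64(152.0), np.float64(152.0), np.float64(153.0), np.float64(153.0), np.float64(154.0), np.float64(154.0), np.float64(154.0), np.float64(154.0), np.float64(155.0), np.float64(155.0), np.float64(156.0), np.float64(156.0), np.float64(156.0), np.float64(157.0), np.float64(157.0), np.float64(157.0), np.float64(158.0), np.float64(160.0), np.float64(161.0), np.float64(162.0)]
```

Width is 10.7, so the bar is gripped. The canister: centre about (551.5,45.9), notch yaw about 15.7°, studs about -24.3°. Lift and go.

```bash
python3 -m crank '[[[0,0,-0.3,0,0,0],[0,0,-0.8,0,0,0],[0,0,-0.9,0,0,0],[0,0,-0.9,0,0,0],[0,0,-0.9,0,0,0],[0,0,-0.9,0,0,0],[0,0,-0.3,0,0,0]]]'
python3 -m crank '[[[-0.2,0.5,0,0,0,0],[-0.5,0.9,0,0,0,0.2],[-0.5,0.9,0,0,0,0.2],[-0.5,0.9,0,0,0,0.2],[-0.5,0.9,0,0,0,0.2],[-0.5,0.9,0,0,0,0.2],[-0.4,0.9,0,0,0,0.2],[-0.4,0.9,0,0,0,0.2],[-0.4,0.9,0,0,0,0.2],[-0.4,0.9,0,0,0,0.2],[-0.2,0.5,0,0,0,0.2],[0,0,0,0,0,0]]]'
python3 - <<'E'
from h import *
s=ctrl.read_state();print(s['qpos'].round(2),s['force'].round(1),s['width'],s['eef_pos']); move([551.5,45.9,160],[np.pi,0,np.radians(195.7)])
E
```

```text
clock: 20.7
eef_pos: [544.5, -276.8, 180.1]
tool_rot: [3.136, -0.004, -2.655]
force: [1.0, 0.2, -1.7]
width: 10.8
clock: 21.7
eef_pos: [552.9, 46.5, 170.9]
tool_rot: [3.132, -0.02, -2.878]
force: [0.3, 0.6, -1.6]
width: 10.7
[-0.07  0.58 -0.09  1.83  0.06  0.76  1.64] [ 0.3  0.6 -1.6] 10.749314065923166 [552.87698232  46.4877207  170.94043913]
shift [ 0.04 -0.01  0.37] turn [ 0.09 -0.19 -0.1 ]
```

```bash
python3 -m crank '[[[0,0,0.1,0.1,-0.2,-0.1],[0,0,0,0,0,0],[0,0,0,0,0,0]]]'
cat > lid.py <<'E'
from h import *
s=ctrl.read_state();print(s['qpos'].round(2),s['force'].round(1),s['eef_pos'].round(1))
R=Ro.from_euler('xyz',s['tool_rot'])
for n in("wrist","side"):
    p=ctrl.get_image(n); L=(cloud(p)-s['eef_pos'])@R.as_matrix()
    r=np.hypot(L[...,0],L[...,1]); P=L[(r<62)&(L[...,2]>-2)&(L[...,2]<22)]
    if len(P)<50: print(n,len(P)); continue
    c=np.linalg.lstsq(np.c_[P[:,:2],np.ones(len(P))],P[:,2],rcond=None)[0]
    k=np.abs(np.c_[P[:,:2],np.ones(len(P))]@c-P[:,2])<2.5; Q=P[k]; c=np.linalg.lstsq(np.c_[Q[:,:2],np.ones(len(Q))],Q[:,2],rcond=None)[0]
    print(n,"flange n",len(Q),"slope deg",np.degrees(c[:2]).round(1),"z",c[2].round(1),"circle",np.round(cv2.minEnclosingCircle(Q[:,:2].astype(np.float32))[0],1),np.round(cv2.minEnclosingCircle(Q[:,:2].astype(np.float32))[1],1))
    B=L[(r<60)&(np.abs(L[...,1])<12)&(L[...,2]<-18)&(L[...,2]>-36)]
    if len(B)>30: print(n,"bar",len(B),cv2.minAreaRect(B[:,:2].astype(np.float32)))
E
python3 lid.py; python3 -c "
from h import *
move([551.5,45.9,160],[np.pi,0,np.radians(195.7)])"
```

```text
clock: 21.95
eef_pos: [549.3, 48.5, 164.9]
tool_rot: [3.141, -0.005, -2.862]
force: [-0.2, 0.2, -2.2]
width: 10.5
[-0.08  0.58 -0.09  1.86  0.08  0.72  1.64] [-0.2  0.2 -2.2] [549.3  48.5 164.9]
wrist flange n 14935 slope deg [-0.1 -0.1] z 9.8 circle [ 2.1 -0. ] 49.9
wrist bar 5516 ((5.920192718505859, -0.7716007232666016), (82.4433822631836, 23.789459228515625), 7.263617992401123)
side flange n 702 slope deg [-0.5  3.4] z 7.3 circle [2.  2.7] 49.1
side bar 242 ((1.9544677734375, 1.5251693725585938), (89.1856460571289, 23.413719177246094), 7.825095176696777)
shift [-0.05 -0.08  0.17] turn [ 0.   -0.05  0.05]
```

The lid hangs level: origin 26.8 mm below the TCP, 2.1 mm along tool x. Seated therefore means TCP z ≈ 106. Approach to just above the collar.

```bash
python3 -m crank '[[[-0.05,-0.05,0.3,0,-0.05,0.05],[0,0,0.4,0,0,0],[0,0,0.3,0,0,0],[0,0,0.1,0,0,0],[0,0,0,0,0,0]]]'
cat > g.py <<'E'
import sys
from h import *
s=ctrl.read_state();print(s['force'].round(1),s['eef_pos'].round(1),"yaw",np.degrees(s['tool_rot'][2])%360);a=[float(x) for x in sys.argv[1:]]
move(a[:3],[np.pi,0,np.radians(a[3])])
E
python3 g.py 552.7 45.6 122 195.7
```

```text
clock: 22.47
eef_pos: [552.8, 41.7, 131.4]
tool_rot: [-3.14, 0.001, -2.876]
force: [-0.5, 0.4, -0.9]
width: 10.8
[-0.5  0.4 -0.9] [552.8  41.7 131.4] yaw 195.20057346242191
shift [-0.03  0.13  0.31] turn [-0.02  0.01 -0.08]
```

```bash
python3 -m crank '[[[0,0.12,0.15,0,0,-0.08],[0,0,0.05,0,0,0],[0,0,0,0,0,0],[0,0,0,0,0,0]]]'
python3 g.py 552.7 45.6 122 195.7
python3 - <<'E'
from h import *
p=ctrl.get_image("wrist"); q=ctrl.get_image("side")
a=cv2.resize(p["color"][...,::-1],(420,315)); b=cv2.resize(q["color"][190:310,190:350,::-1],(420,315),interpolation=cv2.INTER_CUBIC)
cv2.imwrite("pics/m2.png",np.hstack([a,b])[:, :800])
C=cloud(p); d=C[...,:2]-[551.5,45.5]; r=np.hypot(d[...,0],d[...,1]); P=C[(r<100)&(C[...,2]>7)&(C[...,2]<16)&(r>55)]
print(len(P),cv2.minAreaRect(P[:,:2].astype(np.float32)))
P=C[(r>52)&(r<68)&(C[...,2]>86)&(C[...,2]<96)]; a=np.degrees(np.arctan2(P[:,1]-45.5,P[:,0]-551.5)); print(np.histogram(a,72,(-180,180))[0])
E
```

```text
clock: 22.8
eef_pos: [552.3, 44.7, 125.4]
tool_rot: [-3.14, 0.002, -2.868]
force: [0.1, -0.5, -1.7]
width: 10.8
[ 0.1 -0.5 -1.7] [552.3  44.7 125.4] yaw 195.65074529630166
shift [-0.02  0.02  0.11] turn [-0.02  0.02 -0.01]
4864 ((516.18798828125, 34.34404373168945), (57.71104049682617, 130.15428161621094), 15.594293594360352)
[ 11  13  15  18  14  19  17  20  21  17  19  13  11  16   5   0   0   0
   0   0  52  79  60  46  40   6   0   0   0   0   0   0   0   0   0   0
   0   0   0   0   0   0   0   0   0   0   0   0   0   0   0   0   0   0
   0   0   0  79  97 112 126 161   9   0   0   0  41 123  57   3  10   8]
```

View pics/m2.png

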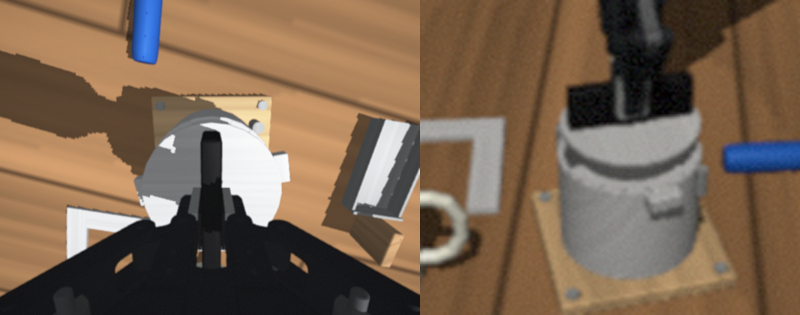

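The lid is lined up over the mouth. The wrist-camera plate fit gives the centre as (551,44) and yaw 15.6°, which matches. Lower gently.

```bash
python3 -m crank '[[[0,0,0.15,0,0,0],[0,0,0.15,0,0,0],[0,0,0.1,0,0,0],[0,0,0,0,0,0]]]'
python3 g.py 552.9 45.1 106 195.6
```

```text
clock: 23.23
eef_pos: [553.1, 44.8, 113.2]
tool_rot: [-3.139, 0.004, -2.868]
force: [0.0, 0.4, -1.9]
width: 11.1
[ 0.   0.4 -1.9] [553.1  44.8 113.2] yaw 195.6576974483395
shift [0.01 0.01 0.24] turn [-0.02  0.04  0.01]
```

The origin is at 86 mm with no contact force, so the lugs are in the notches. Continue.

```bash
python3 -m crank '[[[0,0,0.12,0,0,0],[0,0,0.08,0,0,0],[0,0,0.04,0,0,0],[0,0,0,0,0,0]]]'
python3 g.py 552.9 45.1 106 195.6
```

```text
clock: 23.57
eef_pos: [553.2, 44.8, 105.1]
tool_rot: [-3.139, 0.004, -2.868]
force: [0.0, 0.2, 3.5]
width: 11.0
[0.  0.2 3.5] [553.2  44.8 105.1] yaw 195.6559813046127
shift [ 0.01  0.01 -0.03] turn [-0.02  0.04  0.01]
```

Seated (TCP z 105, 5 N contact). Twist clockwise.

```bash
python3 -m crank '[[[0,-0.01,0,0,0,0.4],[0,-0.01,0,0,0,0.6],[0,-0.01,0,0,0,0.6],[0,-0.01,0,0,0,0.6],[0,0,0,0,0,0]]]'
python3 g.py 552.6 45.4 105.5 155.6; python3 -c "
from h import *
print(ctrl.read_state()['torque'].round(2))"
```

```text
clock: 23.98
eef_pos: [553.3, 43.3, 105.2]
tool_rot: [-3.14, 0.004, -3.109]
force: [0.0, 0.3, -1.7]
width: 11.0
[ 0.   0.3 -1.7] [553.3  43.3 105.2] yaw 181.85593563936956
shift [ 0.02  0.07 -0.01] turn [-0.01  0.04  4.38]
[ 0.07  0.01 -0.04]
```

```bash
python3 -m crank '[[[0,0,0,0,0,0.7],[0,-0.01,0,0,0,0.9],[0,0,0,0,0,0.9],[0,0,0,0,0,0.8],[0,0,0,0,0,0.4],[0,0,0,0,0,0]]]'
python3 g.py 552.8 43.6 105.5 155.6; python3 -c "
from h import *
print(ctrl.read_state()['torque'].round(2))"
```

```text
clock: 24.48
eef_pos: [553.6, 43.1, 105.3]
tool_rot: [3.141, 0.005, 2.779]
force: [0.6, -0.3, -1.2]
width: 11.0
[ 0.6 -0.3 -1.2] [553.6  43.1 105.3] yaw 159.23673558686852
shift [ 0.03  0.01 -0.01] turn [0.01 0.05 0.61]
[ 0.02  0.02 -0.02]
```

```bash
python3 -m crank '[[[0,0,0,0,0,0.45],[0,0,0,0,0,0.15],[0,0,0,0,0,0],[0,0,0,0,0,0],[0,0,0,0,0,0]]]'
python3 g.py 552.8 43.6 105.5 155.6
python3 lid.py
python3 - <<'E'
from h import *
for n in("top","side"):
    p=ctrl.get_image(n); C=cloud(p); d=C[...,:2]-[551.,45.]; r=np.hypot(d[...,0],d[...,1])
    P=C[(r<60)&(C[...,2]>116)&(C[...,2]<134)&(p["color"].max(-1)<60)]; print(n,"bar",len(P),cv2.minAreaRect(P[:,:2].astype(np.float32)) if len(P)>5 else 0)
    P=C[(r<49)&(C[...,2]>90)&(C[...,2]<102)]; print("flange z",np.median(P[:,2]) if len(P) else 0)
    P=C[(r>54)&(r<66)&(C[...,2]>85)&(C[...,2]<97)]; a=np.degrees(np.arctan2(P[:,1]-45,P[:,0]-551)); print("tabs/studs",[ (lo,np.round((a[(a>lo)&(a<hi)]).mean(),1)) for lo,hi in((-85,-42),(-40,-5),(95,138),(140,175)) if ((a>lo)&(a<hi)).any()])
    if n=="side": 
        w=ctrl.get_image("wrist"); a=cv2.resize(w["color"][...,::-1],(420,315)); b=cv2.resize(p["color"][190:310,190:350,::-1],(380,285),interpolation=cv2.INTER_CUBIC); b=cv2.copyMakeBorder(b,0,30,0,0,0); cv2.imwrite("pics/m3.png",np.hstack([a,b]))
E
```

```text
clock: 24.9
eef_pos: [553.6, 43.5, 105.3]
tool_rot: [3.14, 0.005, 2.725]
force: [0.4, 0.6, -1.6]
width: 10.8
[ 0.4  0.6 -1.6] [553.6  43.5 105.3] yaw 156.1572009178623
shift [ 0.03 -0.01 -0.01] turn [0.01 0.05 0.09]
[-0.2   0.67  0.11  1.9  -0.13  0.57  1.15] [ 0.4  0.6 -1.6] [553.6  43.5 105.3]
wrist flange n 15857 slope deg [1.1 0.2] z 9.7 circle [6.6 3. ] 55.4
wrist bar 5474 ((5.663097381591797, 0.3341064453125), (23.112449645996094, 82.67767333984375), 83.46663665771484)
side flange n 723 slope deg [1.4 5.2] z 7.5 circle [6.8 7.2] 53.3
side bar 211 ((2.3230133056640625, 1.0052013397216797), (23.164215087890625, 89.80787658691406), 83.95105743408203)
top bar 2 0
flange z 95.96589389684155
tabs/studs [(-85, np.float64(-63.4)), (-40, np.float64(-24.4))]
side bar 331 ((552.8726196289062, 48.74953079223633), (30.882410049438477, 86.94293212890625), 74.05580139160156)
flange z 96.3019054732108
tabs/studs [(-40, np.float64(-22.3)), (95, np.float64(115.2)), (140, np.float64(154.6))]
```

View pics/m3.png

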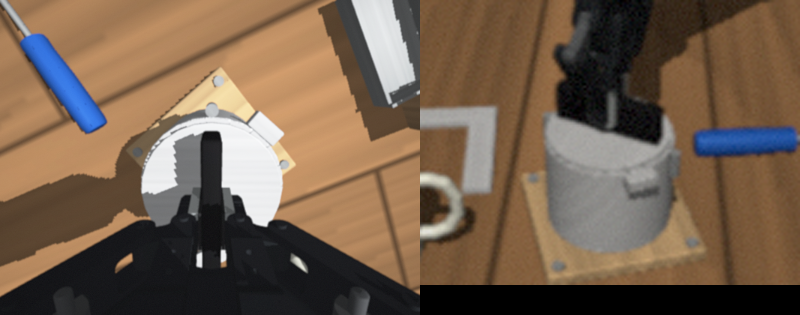

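The wrist view shows the handle bar pointing straight at the round stud (212,110), with the flange flush on the rim (z 96) and the lock tab well off at (265,130). Hand in while gripping.

```bash
python3 - <<'E'
from h import *
s=ctrl.read_state(); print(s['clock'],s['qd'].round(3),s['force'].round(1),s['width'],np.degrees(s['tool_rot'][2]))
print(ctrl.finish_job())
E
```

```text
25.15 [-0.002  0.    -0.001 -0.    -0.001 -0.    -0.002] [-0.1  0.3 -2. ] 10.872855995415755 156.08249763081548
the job is handed in; nothing more can be done
None
```

The job is handed in, at about 25 s of the 72 s allowed. All three nuts are in the canister and the tray is back upright. The lid is seated and turned to the half-way studs, and I finished while still gripping its handle.

- **Nuts and tray:** I couldn't tip the tray outward, because joint 6 would have reached its lower limit. I swung it round and tipped it sideways to about 50° over the mouth instead. Afterwards the camera showed three nuts inside the canister and none on the bench. The tray stands empty about 6 mm from where it started.
- **Lid seating:** The lugs went through the notches with no contact force, and the lid seated with about 5 N. The flange then measured level with its seat at z 96.
- **Lid angle:** The handle line is at 156.1°, and the half-way studs are at about 155.7°. That is roughly 40° short of the lock tabs. The arm was still, with about 2 N on the wrist.
- **Checks that disagreed:** After the twist, the side camera's fit of the black bar came out off, because it had also picked up the gripper fingers. The flange circle fits were off too, because they had picked up the rim and tabs. For the angle I relied on the measured tool yaw and on the wrist picture, where the bar points straight at a stud.
- **Bystanders:** The arm didn't touch the mug, screwdriver or square as far as I could see. I didn't measure their positions again at the end.

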